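# Press the guide pin into the panel insert

### The job

Take the tall-headed steel guide pin out of the black kit block, feel for the blind hole in the grey insert in the middle of the white panel, and press the pin straight in until its shoulder sits fully on the insert, then let go of it. Push gently: never load the panel with more than about 40 N. Leave the two other pins and the screwdriver alone.

Things in the scene. Friction and masses are not known exactly. Their poses are not given: they have to be found in the camera images.
- guide_pin: the guide pin, plain steel, about 140 g: round shank 14 mm in diameter and 30 mm long with a square-edged foot, below a round head 20 mm in diameter and 45 mm tall (the only tall head). It starts upright in the kit block, shank in a hole, shoulder (the step) on the block's top. Origin: centre of the foot; +z up the pin, shoulder at 30 mm, top at 75 mm
- kit: the kit block, black plastic, fixed, 60 mm (x) by 170 mm (y) by 45 mm tall, three 16 mm holes at x = 0, y = -55, 0 and +55 mm. One pin stands in each, in any order. Origin: centre of its underside. The other pins' heads rise at most 16 mm above the block; fingers that close along the block's x axis are clear of them
- panel: the white moulded panel, face down in a nest fixed to the bench; 256 mm (x) by 180 mm (y), rim 44 mm high. In its middle a square pocket, 76 mm inside, walls up to z = 52 mm; in it sits the round grey plastic insert, 62 mm across, flat top at z = 60 mm, with one upright blind hole at the insert's centre. Origin: centre of the nest's underside, on the bench
- pocket (a point): the pocket's centre at the height of the insert's flat top. The insert is fast, but it sits 3 to 6 mm off this centre in an unknown direction, and its hole with it. The hole is 15.5 mm in diameter (shank 14 mm), with a sharp, unchamfered mouth. The pin is fully home when its shoulder lies on the insert's top, the foot 30 mm deep
- stub_pin: bystander pin in the kit block: shank 14 by 30 mm, head 20 mm in diameter and 16 mm tall; origin at the foot of the shank, +z up
- wide_pin: bystander pin in the kit block: shank 14 by 30 mm, head 34 mm in diameter and 12 mm tall; origin at the foot of the shank, +z up
- driver: bystander screwdriver about 170 mm long, lying on the bench beyond the work; origin on the bench under its middle, handle to its -x
- plug (a joint): a stiff friction plug in the hole: its top is 14 mm below the mouth at 0, and the value (m) grows as the shank pushes it down, to 0.016 with the pin fully home. It yields at about 8 N (some newtons more when moved faster: 60 N per m/s) and stays where it is left; above it the hole is free
There are look-alikes about, which are no part of the job. Leave any green look-alike of the guide_pin alone.

How it is judged:
By the outcome, as a careful person would: the job done as asked, in the order asked, and still so for the second after the job is handed in, with the robot touching nothing.
It also fails if it takes over 72 s, if anything falls off the work surface, if the arm or the gripper's body presses on something with over 40 N, if the wrist force passes 120 N, or if a joint passes its speed limit or range.

### The arm

A 7-joint arm with a two-finger parallel gripper is mounted at the origin on the work surface. World frame = base frame: x ahead of the robot, y to its left, z up, the work surface at z = 0. Lengths are in m, angles in rad, forces in N, time in s.
With the tool pointing down it reaches from about 0.425 to 0.925 m from the base axis. Payload 6.8 kg.
Tool frame: the origin (TCP) lies at the very end of the fingers, on their centre line; the grasp point (between the pads) lies 19 mm behind it; z points along the fingers, y is the line along which they close (so a half turn about z gives the same grasp; the last joint's range is limited). The gripper opens to 85 mm and grips with 20 to 120 N. Pads are 22 mm wide; open, the fingers measure 114 mm over their backs; the gripper's body (76 mm by 85 mm) begins 54 mm behind the grasp point. The pads swing forward as they close: fully open they stand 13 mm farther back than shut.
Start: joints at [1.099, 0.477, 0.022, 1.555, -0.011, 1.109, -0.083], TCP at [0.24, -0.631, 0.231] pointing down, gripper open.
Joint ranges: [-2.96, 2.96], [-0.34, 2.1], [-1.41, 1.46], [0.24, 2.44], [-1.37, 4.51], [0.17, 1.92], [-2.96, 2.96]. Speed limits (rad/s): [2.39, 2.39, 3.14, 3.14, 3.14, 3.14, 3.14].

### API

Orientations are given as a unit quaternion [w, x, y, z].
In Python, from station import bot gives the robot as it stands. The module is installed in compiled form; this text tells all that it offers.
- The arm moves only by the shell command python3 -m jog 'ROWS' [OPENING] [FORCE]. ROWS is JSON, a list of rows, each a list of 4 numbers: the shift along the tool's x, y, z in cm, then the turn about the tool's z in rad. In form: [[x, y, z, spin], ...]. A call has 1 to 20 rows; each row is the pose to reach, as a shift and turn from the pose commanded when the call began, along the tool's axes at that moment; what a row does not reach only later rows make up. A row lasts 1/12 s, in which the tool goes at most 41.7 mm and 7.16 degrees, less where a joint would pass 70% of its speed; a pose out of reach is approached as far as the arm can. A call with a gripper value outside its range is refused whole. OPENING is the closure, from -1 (fully open) to 1 (shut), set as the call begins (- or left out, the last holds). The fingers move at their own pace and stop on an object; FORCE is the grip in N (left out, the last holds). Time passes only in rows, so rows that repeat a pose let the fingers close. It gives the time, the measured TCP pose, the force, the opening and the grip force at its end, in the units of the state.
- bot.get_obs(): the state, without advancing time (a new reading comes with each control period).
- bot.read_camera(name): name is "side" or "top" or "wrist"; returns a dict with "pixels" (384x512x3 uint8, red, green, blue), "depth" (384x512 float32, m along the optical axis (not along the pixel's ray), 0 where there is no reading), "fovy" (degrees; the focal length in pixels is half the picture's height over the tangent of half this angle, whatever the lens; pixels are square), "cx", "cy" (the principal point, pixels), "pose" (4x4, takes a point from camera to world coordinates). Camera axes: x right, y down, z forward; pixel columns grow to the right and rows downward; lengths in m; the calibration is good to about 2 mm. A picture is of the moment at which its call begins.
- bot.hand_in(): hands the job in; it is judged then, once.
The state is a dict: "t": time; "q": joint angles; "joint_vel": joint speeds; "joint_torque": joint torques, N m; "eef_pos": TCP position; "tool_rot": TCP orientation; "contact_force": force on the tool from outside, world axes, zero at the start; "torque": the same for the moment, N m; "gripper_width": opening from 0.0 (shut) to 1.0 (fully open); "grasp_force": force on a finger pad.
Only numpy, scipy, OpenCV 4.12 (cv2) and the standard library are available. Lean on these libraries where they do the work, as an engineer would, in place of code of your own. Each camera call takes 0.05 s, during which the arm holds its last target. There are 200 camera calls.

## Working session

There is one attempt and no reset: what is moved stays moved. The work goes in short steps, Python scripts to look and compute and a shell command to move; the robot and the scene stay as the last step left them, time stands still between calls to the robot, and variables do not carry over. Pictures are saved under pics/ and viewed, at most 10 in all, crops included, and the job is handed in when it is done.

```bash
mkdir -p pics; cat > h.py <<'E'
from station import bot
import numpy as np, cv2
def cam(n):
    c=bot.read_camera(n); c['f']=192/np.tan(np.radians(c['fovy'])/2); return c
def w(c,u,v,d=None):
    d=c['depth'][int(round(v)),int(round(u))] if d is None else d
    return (c['pose']@[(u-c['cx'])/c['f']*d,(v-c['cy'])/c['f']*d,d,1])[:3]
def atz(c,u,v,z):
    o=c['pose'][:3,3]; r=c['pose'][:3,:3]@[(u-c['cx'])/c['f'],(v-c['cy'])/c['f'],1]
    return o+r*(z-o[2])/r[2]
def save(n,im): cv2.imwrite('pics/'+n,im[:,:,::-1])
E
python3 - <<'E'
from h import *
import pickle
o=bot.get_obs(); print(o['t'],o['eef_pos'],o['tool_rot'],o['contact_force'])
C={n:cam(n) for n in('side','top')}
pickle.dump(C,open('c.pkl','wb'))
for n,c in C.items(): print(n,c['f'],c['pose'].round(3).tolist())
save('a.png',cv2.resize(np.vstack([C['top']['pixels'],C['side']['pixels']]),(400,600)) if 0 else C['top']['pixels'])
save('b.png',C['side']['pixels'])
E
```

```text
0.0 [ 0.23998693 -0.63027177  0.23033826] [-8.51254964e-04  9.83493573e-01  1.80940913e-01 -2.29401394e-04] [0.14314603 0.33483412 0.48203815]
side 384.90872876427386 [[0.828, -0.425, 0.366, 0.338], [-0.561, -0.624, 0.545, -0.416], [-0.003, -0.656, -0.755, 0.673], [0.0, 0.0, 0.0, 1.0]]
top 409.1756412790812 [[0.018, -0.997, 0.077, 0.563], [-1.0, -0.019, -0.009, -0.006], [0.01, -0.077, -0.997, 1.124], [0.0, 0.0, 0.0, 1.0]]
```

View pics/a.png

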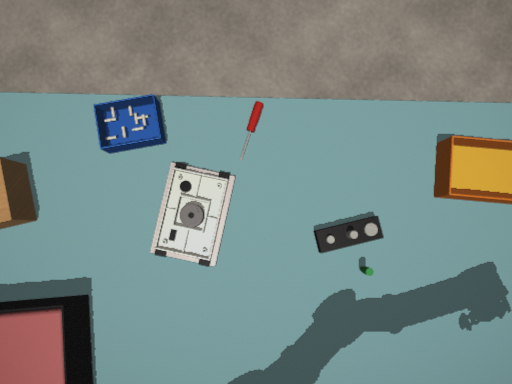

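View pics/b.png

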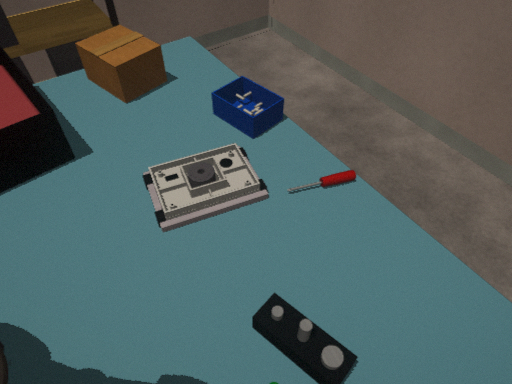

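Top view: the kit block is at (349,234) with pins at (331,239), (354,234) and (371,229). The green look-alike is at (368,271), and the panel with its grey insert is at (192,214). Side view: the pins are at (277,313), (305,328) and (332,357). The middle one looks tall, and the right one is the wide pin. I'll confirm this in a crop and measure.

```bash
python3 - <<'E'
from h import *
import pickle
C=pickle.load(open('c.pkl','rb'))
t,s=C['top'],C['side']
a=cv2.resize(s['pixels'][280:384,240:370],(500,400),interpolation=3)
a2=cv2.resize(t['pixels'][205:285,305:395],(450,400),interpolation=3)[:, :300]
b=cv2.resize(t['pixels'][160:270,145:240],(300,347),interpolation=3)
im=np.zeros((400,800,3),np.uint8); im[:,:500]=a; im[:347,500:]=b
save('c.png',im)
def cloud(c):
    v,u=np.mgrid[:384,:512]; d=c['depth']
    P=np.stack([(u-c['cx'])/c['f']*d,(v-c['cy'])/c['f']*d,d],-1)@c['pose'][:3,:3].T+c['pose'][:3,3]
    P[d==0]=np.nan; return P
for n,c in C.items():
    P=cloud(c); x,y,z=P[...,0],P[...,1],P[...,2]
    k=(x>.4)&(x<.65)&(y>-.6)&(y<-.2)&(z>.02)
    # block top
    m=k&(z>.038)&(z<.05)
    q=P[m]; r=cv2.minAreaRect((q[:,:2]*1000).astype(np.float32)); print(n,'block',np.round(r[0],1),np.round(r[1],1),r[2],np.median(q[:,2]))
    m=(k&(z>.052)).astype(np.uint8)
    N,L,S,ce=cv2.connectedComponentsWithStats(m,connectivity=4)
    for i in range(1,N):
        q=P[L==i]; zt=np.percentile(q[:,2],90); tq=q[q[:,2]>zt-.006]
        print(' pin',ce[i].round(1),S[i,4],'top z',zt.round(4),'xy',tq.mean(0).round(4))
    # panel
    k=(x>.4)&(x<.75)&(y>.1)&(y<.6)
    m=k&(z>.036)&(z<.056); q=P[m]; r=cv2.minAreaRect((q[:,:2]*1000).astype(np.float32)); print(n,'panel',np.round(r[0],1),np.round(r[1],1),r[2])
    m=(k&(z>.0555)&(z<.07)).astype(np.uint8); N,L,S,ce=cv2.connectedComponentsWithStats(m)
    i=1+S[1:,4].argmax(); q=P[L==i]; (cc,rr)=cv2.minEnclosingCircle((q[:,:2]*1000).astype(np.float32)); e=cv2.fitEllipse(max(cv2.findContours((L==i).astype(np.uint8),0,1)[0],key=len)); ec=e[0]
    print('insert z',np.median(q[:,2]),'mean',q.mean(0).round(4),np.round(cc,1),rr,'ell',np.round(ec,2),np.round(e[1],1),atz(c,*ec,.06).round(4))
    hole=k&(x>.4)
P=cloud(t)
print(P[180:245:1,191,2].round(3)[::1].tolist())
E
```

```text
side block [ 546.5 -268.1] [ 61.5 155.7] 14.52564811706543 0.04424133358604465
 pin [276.7 312.2] 125 top z 0.0616 xy [ 0.5299 -0.209   0.0601]
 pin [304.1 329.2] 243 top z 0.0904 xy [ 0.5441 -0.2615  0.0891]
 pin [331.6 356.4] 399 top z 0.0578 xy [ 0.5581 -0.3146  0.0562]
 pin [273.  382.6] 14 top z 0.0754 xy [ 0.4561 -0.2978  0.0743]
side panel [625.6 339.2] [520.2 221.2] 79.49347686767578
insert z 0.058692729712076175 mean [0.5858 0.1528 0.0586] [586.8 153.7] 31.022384643554688 ell [200.19 172.1 ] [18.8 26.6] [0.5852 0.1513 0.06  ]
top block [ 545.8 -406.8] [135.6 419.7] 14.816314697265625 0.04357125925814409
 pin [472.  196.9] 80 top z 0.0892 xy [ 0.6477 -0.5715  0.0878]
 pin [370.9 229.2] 130 top z 0.0576 xy [ 0.5597 -0.311   0.0555]
 pin [352.1 234.5] 76 top z 0.0902 xy [ 0.5457 -0.2576  0.0884]
 pin [331.2 239.4] 41 top z 0.0625 xy [ 0.5315 -0.2065  0.0601]
 pin [368.5 271.2] 67 top z 0.0755 xy [ 0.4523 -0.3018  0.0732]
top panel [627.3 338.5] [512.3 220.3] 79.03227233886719
insert z 0.058869784481594856 mean [0.5884 0.1576 0.0589] [588.2 157.2] 30.57787322998047 ell [191.18 215.  ] [22.3 22.6] [0.5882 0.1574 0.06  ]
[0.021, 0.024, 0.026, 0.026, 0.024, 0.024, 0.026, 0.026, 0.027, 0.022, 0.024, 0.022, 0.026, 0.027, 0.026, 0.024, 0.024, 0.046, 0.053, 0.027, 0.025, 0.023, 0.024, 0.025, 0.063, 0.058, 0.058, 0.062, 0.062, 0.059, 0.06, 0.061, 0.06, 0.045, 0.05, 0.042, 0.047, 0.046, 0.062, 0.062, 0.061, 0.062, 0.059, 0.059, 0.058, 0.059, 0.061, 0.022, 0.031, 0.051, 0.024, 0.029, 0.028, 0.026, 0.023, 0.024, 0.02, 0.026, 0.026, 0.024, 0.021, 0.026, 0.026, 0.028, 0.03]
```

View pics/c.png

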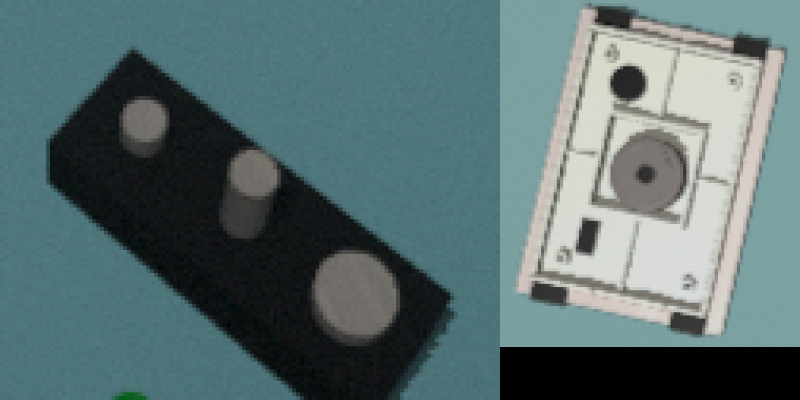

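Three pins could be the one meant, in side-view pixels: (277,313) has a short narrow head (stub), (305,328) a tall head, and (332,357) a wide flat head. The guide pin is (305,328), top (352,234). It is plain steel, and its head rises 45 mm in both views (top z ≈ 0.090). The green one at top (368,271) is excluded. The crop confirms this. Next I move above the pin, turned so the fingers close along the block's x axis.

```bash
python3 -m jog '[[41.7,-23.8,4,-1.469],[41.7,-23.8,4,-1.469],[41.7,-23.8,4,-1.469],[41.7,-23.8,4,-1.469],[41.7,-23.8,4,-1.469],[41.7,-23.8,4,-1.469],[41.7,-23.8,4,-1.469],[41.7,-23.8,4,-1.469],[41.7,-23.8,4,-1.469],[41.7,-23.8,4,-1.469],[41.7,-23.8,4,-1.469],[41.7,-23.8,4,-1.469],[41.7,-23.8,4,-1.469],[41.7,-23.8,4,-1.469],[41.7,-23.8,4,-1.469],[41.7,-23.8,4,-1.469],[41.7,-23.8,4,-1.469],[41.7,-23.8,4,-1.469],[41.7,-23.8,4,-1.469],[41.7,-23.8,4,-1.469]]' -1
python3 - <<'E'
from h import *
import pickle
c=cam('wrist'); pickle.dump(c,open('w1.pkl','wb')); o=bot.get_obs()
print(o['t'],o['q'],o['eef_pos'],o['tool_rot'],o['contact_force']); print(c['f'],c['pose'].round(4).tolist())
save('d.png',c['pixels'])
E
```

```text
t: 1.77
eef_pos: [0.545, -0.2605, 0.1914]
tool_rot: [0.0, 0.609, 0.793, -0.0]
contact_force: [0.5, 0.9, 0.8]
gripper_width: 0.995
grasp_force: 0.0
1.8167 [ 0.66353595  0.43474762 -0.42102699  1.7487997   0.20597876  1.00151804
  0.42698096] [ 0.54506269 -0.26036875  0.19140359] [ 9.03245276e-05  6.08932444e-01  7.93222080e-01 -3.72032262e-05] [-0.07626087 -0.51698298  0.12046479]
288.5183444601258 [[0.9661, 0.2493, 0.0669, 0.5292], [0.2581, -0.9331, -0.2503, -0.1983], [0.0001, 0.2591, -0.9658, 0.3352], [0.0, 0.0, 0.0, 1.0]]
```

View pics/d.png

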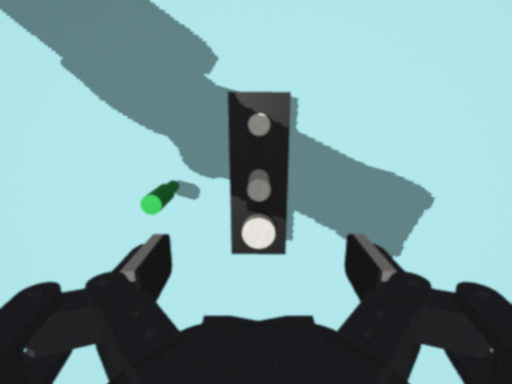

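Wrist view: the block is aligned with the gripper. The tall pin's top is at (259,188), the stub at (259,125) and the wide pin at (259,233). The green one is at (150,203), off the block.

```bash
python3 - <<'E'
from h import *
import pickle
c=pickle.load(open('w1.pkl','rb')); d=c['depth']
v,u=np.mgrid[:384,:512]
P=np.stack([(u-c['cx'])/c['f']*d,(v-c['cy'])/c['f']*d,d],-1)@c['pose'][:3,:3].T+c['pose'][:3,3]
roi=(u>225)&(u<295)&(v>90)&(v<255)&(d>0)
for lo,hi in((.083,.1),(.055,.066)):
    N,L,S,ce=cv2.connectedComponentsWithStats((roi&(P[...,2]>lo)&(P[...,2]<hi)).astype(np.uint8))
    for i in range(1,N):
        if S[i,4]>30: q=P[L==i]; print(lo,ce[i].round(1),S[i,2:],np.median(q[:,2]).round(4),q.mean(0).round(4),atz(c,*ce[i],np.median(q[:,2])).round(4))
m=roi&(P[...,2]>.038)&(P[...,2]<.05); r=cv2.minAreaRect((P[m][:,:2]*1e3).astype(np.float32)); print(r,np.median(P[m][:,2]))
E
```

```text
0.083 [258.1 188.7] [ 23  24 436] 0.0912 [ 0.5459 -0.26    0.0909] [ 0.5459 -0.2599  0.0912]
0.055 [258.2 124. ] [ 22  23 375] 0.0622 [ 0.5321 -0.2076  0.0622] [ 0.5321 -0.2075  0.0622]
0.055 [257.6 173.2] [19  8 40] 0.06 [ 0.5436 -0.2528  0.06  ] [ 0.5436 -0.2528  0.06  ]
0.055 [257.7 232.2] [ 33  31 812] 0.0582 [ 0.5598 -0.3133  0.0582] [ 0.5598 -0.3132  0.0582]
((546.0589599609375, -260.5867614746094), (60.15812683105469, 169.51947021484375), 14.695894241333008) 0.04624398996729073
```

```bash
python3 -m jog '[[0,0.08,4,0],[0,0.08,8,0],[0,0.08,10.5,0],[0,0.08,12,0],[0,0.08,13,0],[0,0.08,13.4,0],[0,0.08,13.4,0],[0,0.08,13.4,0]]' -1
python3 -m jog '[[0,0,0,0],[0,0,0,0],[0,0,0,0],[0,0,0,0],[0,0,0,0],[0,0,0,0],[0,0,0,0],[0,0,0,0],[0,0,0,0],[0,0,0,0],[0,0,0,0],[0,0,0,0]]' 1 60
```

```text
t: 2.48
eef_pos: [0.5468, -0.2601, 0.0583]
tool_rot: [0.001, 0.609, 0.793, 0.0]
contact_force: [1.4, -0.4, 0.7]
gripper_width: 0.998
grasp_force: 0.0
t: 3.48
eef_pos: [0.5462, -0.2599, 0.0577]
tool_rot: [0.0, 0.609, 0.793, -0.0]
contact_force: [-0.9, -0.2, 5.8]
gripper_width: 0.22
grasp_force: 58.7
```

```bash
python3 -m jog '[[0,0,-1,0],[0,0,-3,0],[0,0,-6,0],[0,0,-10,0],[2,0.7,-13,0],[6,2.3,-14,0],[10,3.8,-14,0],[14,5.3,-14,0],[18,6.8,-14,0],[21.8,8.2,-14,0],[25.6,9.7,-14,0],[29.4,11.1,-14,0],[33,12.5,-14,0],[36,13.6,-14,0],[38,14.3,-14,0],[39,14.7,-14,0],[39,14.7,-14,0],[39,14.7,-14,0],[39,14.7,-14,0]]'
python3 - <<'E'
from h import *
import pickle
c=cam('wrist'); pickle.dump(c,open('w2.pkl','wb')); o=bot.get_obs()
print(o['t'],o['q'],o['eef_pos'],o['tool_rot'],o['contact_force'],o['grasp_force'])
save('e.png',c['pixels'])
E
```

```text
t: 5.07
eef_pos: [0.5872, 0.1521, 0.197]
tool_rot: [0.0, 0.61, 0.793, -0.001]
contact_force: [0.0, -0.5, -1.5]
gripper_width: 0.211
grasp_force: 59.3
5.1167 [ 0.04838373  0.45304619 -0.53675566  1.73069136  0.26545133  1.03159916
 -0.32322483] [0.58724159 0.15200956 0.19705981] [ 3.54028474e-04  6.10036069e-01  7.92373186e-01 -7.76369447e-04] [ 0.20060664 -0.1846775  -0.29104928] 59.34880793094635
```

View pics/e.png

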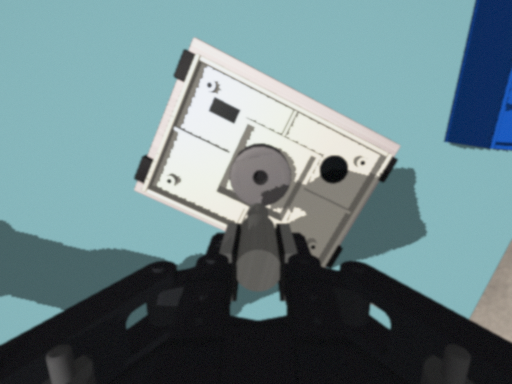

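The hole shows at (260,177) on the grey insert (centre about (262,175)), just ahead of the held pin. Now I'll measure it.

```bash
cat > m.py <<'E'
from h import *
def meas(c,uv=(260,177)):
    d=c['depth']; v,u=np.mgrid[:384,:512]
    P=np.stack([(u-c['cx'])/c['f']*d,(v-c['cy'])/c['f']*d,d],-1)@c['pose'][:3,:3].T+c['pose'][:3,3]
    g=cv2.cvtColor(c['pixels'],cv2.COLOR_RGB2GRAY); x0,y0=uv
    near=(np.hypot(u-x0,v-y0)<14)
    ring=(np.hypot(u-x0,v-y0)<18)&(np.hypot(u-x0,v-y0)>12); lvl=np.median(g[ring]); zi=np.median(P[ring][:,2])
    print('insert grey',lvl,'z',zi.round(4))
    for f in(.5,.65,.8):
        m=(near&(g<lvl*f)).astype(np.uint8); N,L,S,ce=cv2.connectedComponentsWithStats(m)
        if N<2: continue
        i=1+S[1:,4].argmax(); print(f,ce[i].round(2),S[i,2:],atz(c,*ce[i],.06).round(4))
    m=(near&(d>0)&(P[...,2]<zi-.004)).astype(np.uint8); N,L,S,ce=cv2.connectedComponentsWithStats(m)
    if N>1: i=1+S[1:,4].argmax(); print('depth hole',ce[i].round(2),S[i,2:],atz(c,*ce[i],.06).round(4))
    k=(np.hypot(u-x0,v-y0)<50)&(abs(P[...,2]-zi)<.004)
    q=P[k]; print('insert circ',cv2.minEnclosingCircle((q[:,:2]*1e3).astype(np.float32)), q.mean(0).round(4))
    return P,g
E
python3 - <<'E'
from m import *
import pickle
c=pickle.load(open('w2.pkl','rb')); P,g=meas(c)
print(g[168:188,249:273])
print('depth z mm'); print((P[196:250:3,246:274:3,2]*1e3).round(0).astype(int))
E
```

```text
insert grey 125.0 z 0.0612
0.5 [259.85 176.82] [ 13  13 136] [0.5891 0.1555 0.06  ]
0.65 [259.72 177.04] [ 15  15 166] [0.589  0.1552 0.06  ]
0.8 [259.8  177.01] [ 16  15 191] [0.5891 0.1553 0.06  ]
depth hole [259.6  176.44] [ 16  14 171] [0.5887 0.1558 0.06  ]
insert circ ((588.7711181640625, 155.53366088867188), 30.930587768554688) [0.5884 0.1569 0.061 ]
[[129 128 128 127 129 128 128 127 126 126 127 125 125 125 125 125 126 128
  127 125 125 125 126 125]
 [128 129 129 128 129 125 125 121 116 115 111 112 113 113 119 122 125 125
  125 126 126 126 125 125]
 [129 129 129 127 127 123 117 100  91  83  80  80  81  88  96 110 119 123
  124 126 124 125 125 123]
 [127 128 128 126 124 114  96  74  59  54  51  52  55  60  70  85 104 117
  124 126 124 124 124 124]
 [127 127 127 123 115  94  70  49  36  38  40  43  41  43  50  61  83 103
  118 125 125 123 125 123]
 [128 127 127 120 102  75  46  31  32  41  42  40  40  42  42  48  60  84
  105 121 123 122 125 124]
 [127 127 126 114  89  58  31  24  32  40  43  42  41  42  38  41  49  69
   94 112 120 123 123 122]
 [127 127 120 107  78  47  27  27
[... 1366 characters left out ...]
61  61  60]
 [ 59  60  60  61  59  62  60  61  61  60]
 [ 53  47 159 162 161 159  60  60  25  27]
 [ 53 160 164 167 167 165 163  29  28  28]
 [ 28 167 171 173 172 171 168 158  36  30]
 [ 28 172 176 185 188 187 173 167  46  41]
 [ 27 189 191 193 192 191 190 187  54  51]
 [190 194 195 196 196 196 194 191 187  53]
 [195 199 200 199 200 201 199 197 194  26]
 [199 202 203 205 204 205 203 201 198 192]
 [204 207 208 208 208 208 208 205 203 197]
 [208 211 212 211 213 212 210 209 207 202]
 [213 214 215 216 215 215 215 214 210 207]
 [215 217 218 219 218 218 218 216 213 212]
 [220 221 222 223 221 222 222 220 217 216]
 [223 225 225 225 225 225 225 224 222 219]
 [225 227 228 228 229 228 227 341 225 223]]
```

```bash
python3 - <<'E'
from m import *
import pickle
from scipy.optimize import least_squares
c=pickle.load(open('w2.pkl','rb')); d=c['depth']; v,u=np.mgrid[:384,:512]
P=np.stack([(u-c['cx'])/c['f']*d,(v-c['cy'])/c['f']*d,d],-1)@c['pose'][:3,:3].T+c['pose'][:3,3]
o=np.array([.58724,.15201])
for lo,hi,r in((.157,.181,7),(.19,.203,10)):
    m=(P[...,2]>lo)&(P[...,2]<hi)&(np.hypot(P[...,0]-o[0],P[...,1]-o[1])<.016)&(abs(u-259)<16)
    m=cv2.erode(m.astype(np.uint8),np.ones((3,3)))>0
    q=P[m]; q=q-[*o,0]; q*=1e3; zc=q[:,2].mean()
    s=least_squares(lambda p:np.hypot(q[:,0]-p[0],q[:,1]-p[1])-r,[0,0],loss='soft_l1')
    print(len(q),zc,s.x,np.sqrt(s.fun.var()))
E
```

```text
114 167.85062140641952 [ 0.48247934 -0.7212582 ] 0.1793701173211768
157 196.6066948280096 [ 0.63797525 -0.68041707] 0.20898041501334952
```

```bash
python3 -m jog '[[0.35,0.25,1,0],[0.35,0.25,3,0],[0.35,0.25,5,0],[0.35,0.25,7,0],[0.35,0.25,8,0],[0.35,0.25,8.6,0],[0.35,0.25,8.8,0],[0.35,0.25,8.8,0],[0.35,0.25,8.8,0]]'
python3 -m jog '[[0,0,0.1,0],[0,0,0.2,0],[0,0,0.3,0],[0,0,0.4,0],[0,0,0.5,0],[0,0,0.5,0],[0,0,0.5,0]]'
```

```text
t: 5.87
eef_pos: [0.5892, 0.1592, 0.1102]
tool_rot: [0.0, 0.609, 0.793, 0.001]
contact_force: [0.2, 0.3, -1.5]
gripper_width: 0.218
grasp_force: 59.3
t: 6.45
eef_pos: [0.5884, 0.159, 0.1042]
tool_rot: [-0.0, 0.609, 0.793, -0.0]
contact_force: [0.1, 0.0, -1.3]
gripper_width: 0.217
grasp_force: 59.3
```

```bash
python3 -m jog '[[-0.1,-0.02,0,0],[-0.2,-0.04,0,0],[-0.3,-0.05,0,0],[-0.3,-0.05,0,0],[-0.3,-0.05,0,0],[-0.3,-0.05,0,0]]'
python3 - <<'E'
from h import *
o=bot.get_obs();print(o['eef_pos'],o['contact_force'],o['torque'])
import pickle
c=cam('wrist');pickle.dump(c,open('w3.pkl','wb')); print(np.asarray(bot.get_obs()['eef_pos'])-c['pose'][:3,3])
print(np.array([.58724159,.15200956,.19705981])-pickle.load(open('w2.pkl','rb'))['pose'][:3,3])
save('f.png',cv2.resize(c['pixels'][100:300,150:370],(660,600),interpolation=2))
E
```

```text
t: 6.95
eef_pos: [0.5888, 0.1559, 0.1043]
tool_rot: [0.0, 0.609, 0.793, 0.0]
contact_force: [-0.5, -0.0, -1.1]
gripper_width: 0.218
grasp_force: 59.3
[0.5888116  0.15589896 0.1043175 ] [-0.46841405 -0.00591603 -1.14043035] [ 0.0538778  -0.00772326 -0.03195508]
[ 0.01579537 -0.06207663 -0.14381303]
[ 0.01558044 -0.06254828 -0.14367081]
```

View pics/f.png

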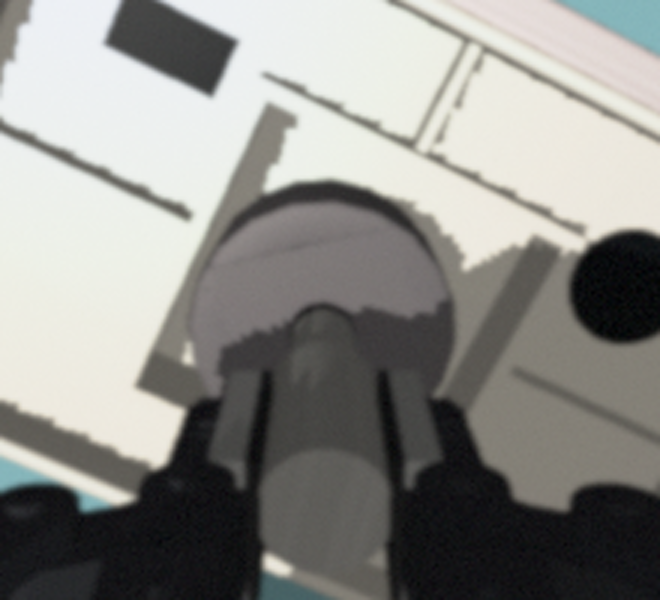

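The pin foot stands over the hole, and a thin, even dark crescent of the hole shows at its far edge (crop (322,308)). I'll lower it gently.

```bash
python3 -m jog '[[0,0,0.05,0],[0,0,0.1,0],[0,0,0.15,0],[0,0,0.2,0],[0,0,0.2,0],[0,0,0.2,0]]'
```

```text
t: 7.5
eef_pos: [0.5887, 0.1559, 0.1022]
tool_rot: [-0.0, 0.609, 0.793, -0.0]
contact_force: [0.1, 0.3, -1.6]
gripper_width: 0.213
grasp_force: 59.3
```

```bash
python3 -m jog '[[0,0,0.05,0],[0,0,0.1,0],[0,0,0.1,0],[0,0,0.1,0]]'
```

```text
t: 7.83
eef_pos: [0.5888, 0.1559, 0.1013]
tool_rot: [-0.0, 0.609, 0.793, -0.0]
contact_force: [-1.1, 0.7, -0.5]
gripper_width: 0.211
grasp_force: 59.3
```

```bash
python3 -m jog '[[0,0,0.05,0],[0,0,0.1,0],[0,0,0.15,0],[0,0,0.15,0],[0,0,0.15,0]]'
```

```text
t: 8.25
eef_pos: [0.5888, 0.1559, 0.0998]
tool_rot: [-0.0, 0.609, 0.793, -0.0]
contact_force: [-0.6, 0.3, -1.9]
gripper_width: 0.216
grasp_force: 59.3
```

```bash
python3 -m jog '[[0,0,0.05,0],[0,0,0.1,0],[0,0,0.15,0],[0,0,0.15,0],[0,0,0.15,0]]'
```

```text
t: 8.67
eef_pos: [0.5887, 0.1559, 0.0982]
tool_rot: [-0.0, 0.609, 0.793, -0.0]
contact_force: [0.0, 0.4, -1.8]
gripper_width: 0.215
grasp_force: 59.3
```

It is in the hole, about 4.5 mm deep, with no contact. Continuing down to the plug.

```bash
python3 -m jog '[[0,0,0.1,0],[0,0,0.2,0],[0,0,0.3,0],[0,0,0.4,0],[0,0,0.5,0],[0,0,0.6,0],[0,0,0.7,0],[0,0,0.7,0],[0,0,0.7,0]]'
```

```text
t: 9.42
eef_pos: [0.5887, 0.1559, 0.0912]
tool_rot: [-0.0, 0.609, 0.793, -0.0]
contact_force: [1.0, -0.0, -1.7]
gripper_width: 0.21
grasp_force: 59.3
```

```bash
python3 -m jog '[[0,0,0.05,0],[0,0,0.1,0],[0,0,0.15,0],[0,0,0.2,0],[0,0,0.25,0],[0,0,0.3,0],[0,0,0.35,0],[0,0,0.4,0],[0,0,0.45,0],[0,0,0.5,0],[0,0,0.5,0],[0,0,0.5,0]]'
```

```text
t: 10.42
eef_pos: [0.5889, 0.156, 0.0871]
tool_rot: [0.0, 0.609, 0.793, 0.0]
contact_force: [-2.5, -0.6, 6.2]
gripper_width: 0.212
grasp_force: 60.2
```

```bash
python3 -m jog '[[0,0,0.06,0],[0,0,0.12,0],[0,0,0.18,0],[0,0,0.24,0],[0,0,0.3,0],[0,0,0.36,0],[0,0,0.42,0],[0,0,0.48,0],[0,0,0.54,0],[0,0,0.6,0],[0,0,0.66,0],[0,0,0.72,0],[0,0,0.78,0],[0,0,0.84,0],[0,0,0.9,0],[0,0,0.96,0],[0,0,1.02,0],[0,0,1.08,0],[0,0,1.14,0],[0,0,1.2,0]]'
```

```text
t: 12.08
eef_pos: [0.589, 0.156, 0.0752]
tool_rot: [0.0, 0.609, 0.793, 0.0]
contact_force: [-2.4, -1.3, 6.9]
gripper_width: 0.213
grasp_force: 60.3
```

```bash
python3 -m jog '[[0,0,0.04,0],[0,0,0.08,0],[0,0,0.12,0],[0,0,0.16,0],[0,0,0.2,0],[0,0,0.2,0],[0,0,0.2,0]]'
```

```text
t: 12.67
eef_pos: [0.5889, 0.156, 0.0731]
tool_rot: [0.0, 0.609, 0.793, 0.0]
contact_force: [-0.6, -1.2, 6.1]
gripper_width: 0.212
grasp_force: 60.3
```

```bash
python3 -m jog '[[0,0,0.03,0],[0,0,0.06,0],[0,0,0.08,0],[0,0,0.08,0],[0,0,0.08,0]]'
```

```text
t: 13.08
eef_pos: [0.589, 0.1561, 0.0727]
tool_rot: [0.0, 0.609, 0.793, 0.0]
contact_force: [-4.4, -1.7, 8.1]
gripper_width: 0.215
grasp_force: 60.6
```

```bash
python3 -m jog '[[0,0,0.03,0],[0,0,0.06,0],[0,0,0.06,0],[0,0,0.06,0]]'
```

```text
t: 13.42
eef_pos: [0.589, 0.1561, 0.0726]
tool_rot: [0.0, 0.609, 0.793, 0.0]
contact_force: [-5.3, -3.0, 13.5]
gripper_width: 0.213
grasp_force: 61.1
```

```bash
python3 -m jog '[[0,0,0.03,0],[0,0,0.06,0],[0,0,0.06,0],[0,0,0.06,0]]'
```

```text
t: 13.75
eef_pos: [0.589, 0.1561, 0.0726]
tool_rot: [0.001, 0.609, 0.793, -0.0]
contact_force: [-6.6, -2.9, 18.5]
gripper_width: 0.218
grasp_force: 61.6
```

The pin stopped at the expected height (0.0727) with the force rising, so the shoulder is seated. One more small push, then ease off and release.

```bash
python3 -m jog '[[0,0,0.03,0],[0,0,0.06,0],[0,0,0.06,0],[0,0,0.06,0]]'
python3 -m jog '[[0,0,-0.1,0],[0,0,-0.15,0],[0,0,-0.15,0]]'
python3 -m jog '[[0,0,0,0],[0,0,0,0],[0,0,0,0],[0,0,0,0],[0,0,0,0],[0,0,0,0],[0,0,0,0],[0,0,0,0],[0,0,0,0],[0,0,0,0]]' -1
python3 -m jog '[[0,0,-1,0],[0,0,-3,0],[0,0,-6,0],[0,0,-9,0],[0,0,-12,0],[0,0,-13,0],[0,0,-13,0],[0,0,-13,0],[0,0,-13,0],[0,0,-13,0]]'
python3 - <<'E'
from h import *
c=cam('wrist'); d=c['depth']; v,u=np.mgrid[:384,:512]
P=np.stack([(u-c['cx'])/c['f']*d,(v-c['cy'])/c['f']*d,d],-1)@c['pose'][:3,:3].T+c['pose'][:3,3]
r=np.hypot(P[...,0]-.589,P[...,1]-.156)
top=(r<.015)&(P[...,2]>.095); ins=(r>.018)&(r<.028)&(abs(P[...,2]-.06)<.006)
print('head top',np.median(P[top&(P[...,2]>.1)][:,2]),P[top&(P[...,2]>.1)].mean(0),'insert',np.median(P[ins][:,2]))
s=cam('side'); im=np.zeros((450,800,3),np.uint8)
im[:400,:400]=cv2.resize(c['pixels'][110:260,185:335],(400,400),interpolation=2); im[:400,400:]=cv2.resize(s['pixels'][120:240,130:250],(400,400),interpolation=2)
save('g.png',im)
E
```

```text
t: 14.08
eef_pos: [0.5891, 0.156, 0.0725]
tool_rot: [0.001, 0.609, 0.793, -0.0]
contact_force: [-7.8, -3.3, 22.6]
gripper_width: 0.213
grasp_force: 62.1
t: 14.33
eef_pos: [0.589, 0.156, 0.0727]
tool_rot: [0.0, 0.609, 0.793, 0.0]
contact_force: [-4.5, -2.9, 11.2]
gripper_width: 0.22
grasp_force: 60.7
t: 15.17
eef_pos: [0.5888, 0.1559, 0.0712]
tool_rot: [0.0, 0.609, 0.793, -0.0]
contact_force: [-0.1, -0.7, -0.0]
gripper_width: 0.998
grasp_force: 0.0
t: 16.0
eef_pos: [0.5878, 0.1554, 0.1995]
tool_rot: [-0.001, 0.609, 0.793, -0.001]
contact_force: [0.1, 0.6, 0.5]
gripper_width: 0.999
grasp_force: 0.0
head top 0.28603314262273744 [0.58667489 0.16452478 0.27352969] insert 0.061028450235334375
```

View pics/g.png

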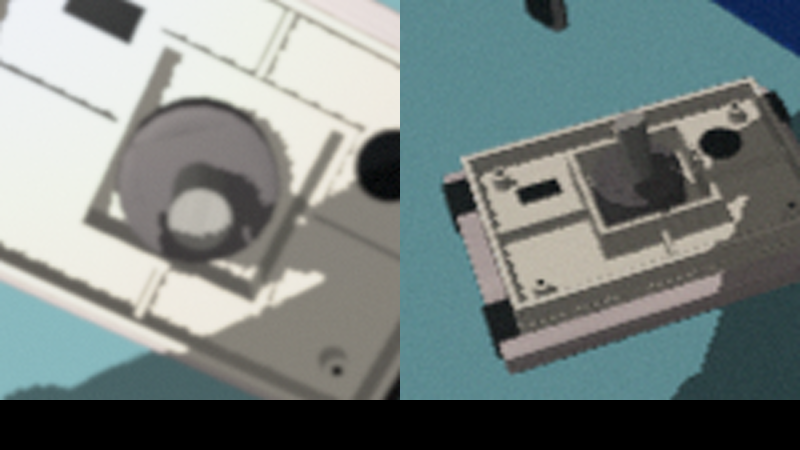

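The pin stands upright in the insert in both views: head top at crop (200,215), and in the side view at (632,145). I'll redo the head-height check with the gripper excluded.

```bash
python3 - <<'E'
from h import *
c=cam('wrist'); d=c['depth']; v,u=np.mgrid[:384,:512]
P=np.stack([(u-c['cx'])/c['f']*d,(v-c['cy'])/c['f']*d,d],-1)@c['pose'][:3,:3].T+c['pose'][:3,3]
r=np.hypot(P[...,0]-.589,P[...,1]-.156); z=P[...,2]
t=(r<.013)&(z>.102)&(z<.112); i=(r>.018)&(r<.028)&(abs(z-.06)<.006)
A=np.c_[P[t][:,:2]-P[t][:,:2].mean(0),np.ones(t.sum())]
print(t.sum(),P[t].mean(0),np.median(z[t])-np.median(z[i]),'tilt',np.linalg.lstsq(A,P[t][:,2],rcond=None)[0])
E
```

```text
439 [0.58944068 0.1558246  0.10611162] 0.04520463896149848 tilt [ 0.00545487 -0.03542517  0.10611162]
```

The head stands 45.2 mm above the insert, so the pin is fully home.

```bash
python3 -c "
from station import bot
print(bot.hand_in())"
```

```text
the job is handed in; nothing more can be done
None
```

The guide pin is pressed fully home in the insert (head 45.2 mm above it, highest push reading about 23 N) and released; I left the other pins and the screwdriver alone, and handed the job in at about 16 s.

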